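Rack the spare bolts in order of length

ROBOT

A 7-joint arm with a two-finger parallel gripper is mounted at the origin on the work surface. World frame = base frame: x ahead of the robot, y to its left, z up, the work surface at z = 0. Lengths are in m, angles in degrees, forces in N, time in s.
With the tool pointing down it reaches from about 0.425 to 0.875 m from the base axis. Payload 4.7 kg.
Tool frame: the origin (TCP) lies midway between the tips of the shut fingers; the grasp point (between the pads) lies 19 mm behind it (env.grip_point_offset is the distance from the TCP to the grasp point, in m); z points along the fingers, y is the line along which they close (so a half turn about z gives the same grasp; the last joint's range is limited). The gripper opens to 87 mm and grips with 3 to 60 N. Pads are 19 mm wide; open, the fingers measure 117 mm over their backs; the gripper's body (75 mm by 190 mm) begins 51 mm behind the grasp point.
Start: joints at [-73.161, 18.392, -4.016, 83.108, 1.295, 78.541, -3.26], TCP at [0.18, 0.625, 0.223] pointing down, gripper open.
Joint ranges: [-163.93, 163.93], [-17.29, 119.83], [-79.2, 71.16], [3.27, 140.29], [-89.18, 269.18], [5.43, 117.66], [-154.24, 154.24]. Speed limits (degrees/s): [147.25, 147.25, 180, 180, 180, 180, 180].

INTERFACE

Orientations are given as [roll, pitch, yaw] about the fixed x, y, z axes, in that order (R = Rz(yaw) Ry(pitch) Rx(roll)).
In Python, from cell import env gives the robot as it stands.
- The arm moves only by the shell command python3 -m jog 'ROWS' [FORCE]. ROWS is JSON, a list of rows, each a list of 7 numbers: the shift along the tool's x, y, z in m, then the turn, a rotation vector about the tool's x, y, z in rad, then the finger opening in m, from 0 to 0.087. A call has 1 to 12 rows; each row shifts and turns the commanded pose from where the row before left it, along the tool's axes as they then stand; what a row does not reach is not made up. A row lasts 1/12 s, in which the tool goes at most 41.7 mm and 7.16 degrees, less where a joint would pass 70% of its speed; a pose out of reach is approached as far as the arm can. A call is refused whole if a number of a shift passes 0.0417 or a number of a turn 0.125, either way. A call with a gripper value outside its range is refused whole. The fingers move at their own pace and stop on an object; FORCE is the grip in N (left out, the last holds). Time passes only in rows, so rows that do not move let the fingers close. It gives the time, the measured TCP pose, the force, the opening and the grip force at its end, in the units of the state.
- env.get_obs(): the state, without advancing time (a new reading comes with each control period).
- env.read_camera(name): name is "scene" or "top" or "wrist"; returns the picture (420x560x3 uint8, blue, green, red); there is no depth.
- env.get_calibration(name): a dict with "fov_y" (degrees; the focal length in pixels is half the picture's height over the tangent of half this angle, whatever the lens; pixels are square), "cx", "cy" (the principal point, pixels), "k1" (the pictures are not rectified: a ray, as slopes to the right and down, at radius r is drawn at 1 + k1 r^2 times it, then the intrinsics apply), "pose" (4x4, takes a point from camera to world coordinates). Camera axes: x right, y up, looking along -z (the intrinsics and any distortion apply to the point x, -y, -z); pixel columns grow to the right and rows downward; lengths in m; the calibration is good to about 2 mm. A picture is of the moment at which its call begins: read the wrist's pose just before it. get_calibration takes no time and is no camera call; for the wrist camera it gives the pose at the moment of the call.
- env.sign_off(): hands the job in; it is judged then, once.
The state is a dict: "time_s": time; "qpos": joint angles; "joint_velocities": joint speeds; "effort": joint torques, N m; "tool_pos": TCP position; "tool_rot": TCP orientation; "force": force on the tool from outside, world axes, zero at the start; "wrist_torque": the same for the moment, N m; "grip_width": finger opening in m; "grasp_force": force on a finger pad.
Only numpy, scipy, OpenCV 4.12 (cv2) and the standard library are available. Lean on these libraries where they do the work, as an engineer would, in place of code of your own. Each camera call takes 0.05 s, during which the arm holds its last target. There are 200 camera calls.

TASK

Lay the four steel bolts with nuts on the four white pads of the bolt rack, one to each pad, in order of length: the longest on the pad next to the upright grey end post, stepping down to the shortest at the other end. Each bolt should lie flat and centred on its pad, straight along it, with the head at either end. Do not knock over the brass plunger standing among them.

Things in the scene. Friction and masses are not known exactly. Their poses are not given: they have to be found in the camera images.
- bolt_60: loose steel hex bolt with nut on, lying level, 60 mm long over all (shortest of four). Origin on its axis, half way along; x along the bolt, head at -x. Head (10 mm thick) and nut (13 mm, from 17 to 4 mm short of the +x end) are hexagons 24 mm across flats: the axis lies 12 mm above its support, no rolling. Round shank 16 mm thick, 33 mm free between head and nut. About 140 g.
- bolt_80: loose steel hex bolt with nut on, lying level, 80 mm long over all (second shortest of four). Origin on its axis, half way along; x along the bolt, head at -x. Head (10 mm thick) and nut (13 mm, from 17 to 4 mm short of the +x end) are hexagons 24 mm across flats: the axis lies 12 mm above its support, no rolling. Round shank 16 mm thick, 53 mm free between head and nut. About 170 g.
- bolt_100: loose steel hex bolt with nut on, lying level, 100 mm long over all (second longest of four). Origin on its axis, half way along; x along the bolt, head at -x. Head (10 mm thick) and nut (13 mm, from 17 to 4 mm short of the +x end) are hexagons 24 mm across flats: the axis lies 12 mm above its support, no rolling. Round shank 16 mm thick, 73 mm free between head and nut. About 200 g.
- bolt_120: loose steel hex bolt with nut on, lying level, 120 mm long over all (longest of four). Origin on its axis, half way along; x along the bolt, head at -x. Head (10 mm thick) and nut (13 mm, from 17 to 4 mm short of the +x end) are hexagons 24 mm across flats: the axis lies 12 mm above its support, no rolling. Round shank 16 mm thick, 93 mm free between head and nut. About 230 g.
- pad_a: fixed flat white nylon pad of the bolt rack, 140 x 44 x 4 mm, an end pad; four alike, side by side 65 mm apart in the order a, b, c, d. Origin at the centre of its underside, 10 mm above the table; top 14 mm above the table; x along its 140 mm length, z up.
- pad_b: fixed flat white nylon pad of the bolt rack, 140 x 44 x 4 mm, next to pad_a; four alike, side by side 65 mm apart in the order a, b, c, d. Origin at the centre of its underside, 10 mm above the table; top 14 mm above the table; x along its 140 mm length, z up.
- pad_c: fixed flat white nylon pad of the bolt rack, 140 x 44 x 4 mm, next to pad_d; four alike, side by side 65 mm apart in the order a, b, c, d. Origin at the centre of its underside, 10 mm above the table; top 14 mm above the table; x along its 140 mm length, z up.
- pad_d: fixed flat white nylon pad of the bolt rack, 140 x 44 x 4 mm, the other end pad; four alike, side by side 65 mm apart in the order a, b, c, d. Origin at the centre of its underside, 10 mm above the table; top 14 mm above the table; x along its 140 mm length, z up.
- end_post: fixed grey square post, 24 x 20 mm, 43 mm high with its 50 x 26 mm foot, at one end of the green-painted steel rack rail, 54.5 mm beyond the centre of the end pad (pad_a or pad_d, it differs). Origin at the centre of its underside, 10 mm above the table. The rack's other end has only a flat rubber plug.
- plunger: loose brass solenoid plunger standing among the bolts, 55 mm high, 20 mm in diameter on a 28 mm foot, 140 g. Origin at the centre of its underside, z up. It stays standing. It and the bolts are on a black ribbed rubber mat, top 4 mm above the table; a black nylon roller 40 mm in diameter, 38 mm high, also stands among them.
Mind the look-alikes: they are no part of the job. Leave any brown look-alike of the bolt_120 alone.

How it is judged:
By the outcome, as a careful person would: the job done as asked, in the order asked, and still so for the second after the job is handed in, with the robot touching nothing.
It also fails if it takes over 109 s, if anything falls off the work surface, if the arm or the gripper's body presses on something with over 40 N, if the wrist force passes 120 N, or if a joint passes its speed limit or range.

## Working session

There is one attempt and no reset: what is moved stays moved. The work goes in short steps, Python scripts to look and compute and a shell command to move; the robot and the scene stay as the last step left them, time stands still between calls to the robot, and variables do not carry over. Pictures are saved under pics/ and viewed, at most 14 in all, crops included, and the job is handed in when it is done.

```bash
mkdir -p pics; ls
python3 - <<'E'
from cell import env
import cv2,numpy as np
o=env.get_obs();print({k:np.round(v,4).tolist() for k,v in o.items()})
for n in("scene","top"):
    c=env.get_calibration(n);print(n,c)
    cv2.imwrite(f"pics/{n}0.png",env.read_camera(n))
E
```

```text
pics
{'time_s': 0.0, 'qpos': [-73.1614, 18.4384, -4.0172, 83.1758, 1.2962, 78.5396, -3.2612], 'joint_velocities': [-0.0271, 0.0766, 0.056, 0.1007, 0.1487, 0.0276, 0.014], 'effort': [0.0001, -49.1282, -0.4039, -31.2532, -0.0639, 0.0436, 0.0002], 'tool_pos': [0.1794, 0.6242, 0.2215], 'tool_rot': [-179.8915, 0.0064, 163.9718], 'force': [0.7384, 0.2515, 0.6476], 'wrist_torque': [0.0503, -0.0507, 0.0351], 'grasp_force': 0.0, 'grip_width': 0.0872}
scene {'fov_y': 45.74522861860188, 'cx': 284.8624605622608, 'cy': 211.49146314509326, 'k1': -0.020085673640072178, 'pose': array([[-0.3652076 , -0.57255091,  0.73403601,  1.43043235],
       [ 0.93072226, -0.20806572,  0.30077357,  0.30505088],
       [-0.01948045,  0.79302844,  0.60887306,  0.88821811],
       [ 0.        ,  0.        ,  0.        ,  1.        ]])}
top {'fov_y': 52.68248944965671, 'cx': 273.95004253387293, 'cy': 194.94991164405684, 'k1': 0.037465944013451075, 'pose': array([[ 0.01344067,  0.98237425, -0.18644081,  0.21702778],
       [-0.99971849,  0.00955646, -0.0217166 , -0.13037686],
       [-0.01955211,  0.18668021,  0.98222615,  1.11753822],
       [ 0.        ,  0.        ,  0.        ,  1.        ]])}
```

View pics/scene0.png

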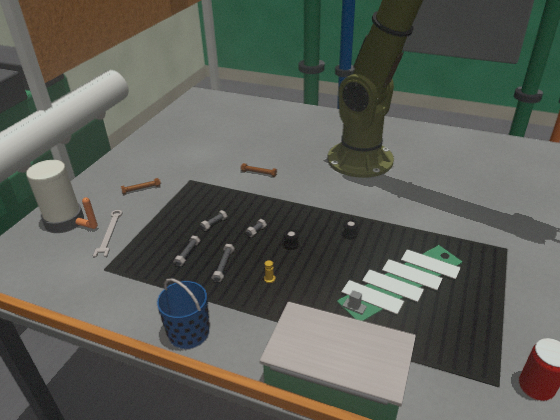

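View pics/top0.png

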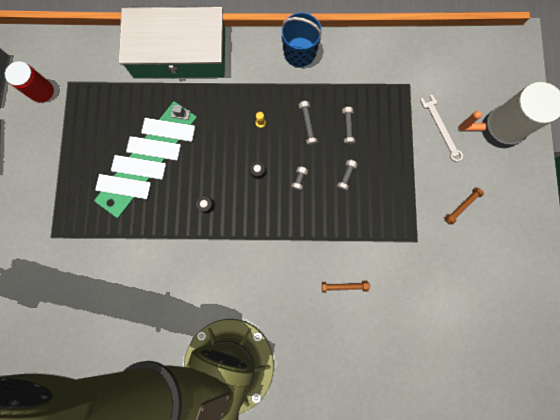

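```bash
cat > h.py <<'E'
from cell import env
import cv2,numpy as np
from scipy.spatial.transform import Rotation as R
def K(c): 
    f=210/np.tan(np.radians(c["fov_y"])/2); return np.array([[f,0,c["cx"]],[0,f,c["cy"]],[0,0,1.]])
def cast(c,uv,z):
    uv=np.asarray(uv,float).reshape(-1,1,2)
    n=cv2.undistortPoints(uv,K(c),np.array([c["k1"],0,0,0]))[:,0]
    d=np.c_[n[:,0],-n[:,1],-np.ones(len(n))]@c["pose"][:3,:3].T
    o=c["pose"][:3,3]; return o+d*((z-o[2])/d[:,2])[:,None]
def project(c,P):
    P=(np.atleast_2d(P)-c["pose"][:3,3])@c["pose"][:3,:3]
    P=P*[1,-1,-1]
    return cv2.projectPoints(P,np.zeros(3),np.zeros(3),K(c),np.array([c["k1"],0,0,0,0]))[0][:,0]
def blobs(c,im,mask,z,amin,amax):
    """centre, long direction (deg) and size of each blob, on the plane z"""
    out=[]
    for k in cv2.findContours(mask,cv2.RETR_EXTERNAL,cv2.CHAIN_APPROX_NONE)[0]:
        if not amin<cv2.contourArea(k)<amax: continue
        p=cast(c,k,z)[:,:2]; (ctr,s,a)=cv2.minAreaRect((p*1000).astype(np.float32))
        if s[0]<s[1]: s=s[::-1]; a+=90
        px=k[:,0].mean(0); out.append((px.round(),np.round(ctr,1),round((a+90)%180-90,1),np.round(s,1)))
    return out
def tool():
    o=env.get_obs(); return np.array(o["tool_pos"]),R.from_euler("xyz",o["tool_rot"],degrees=True)
def togo(x,y,z,yaw):
    """yaw = direction of tool x in world for pointing down; half turns allowed"""
    p,r=tool(); d=r.inv().apply(np.array([x,y,z])-p)
    for y2 in (yaw,yaw+180):
        rv=(r.inv()*R.from_euler("xyz",[180,0,y2],degrees=True)).as_rotvec()
        print("shift mm",(d*1000).round(1),"rotvec",rv.round(3))
    o=env.get_obs();print("tool",np.round(p,4),np.round(o["tool_rot"],2),"q7",round(o["qpos"][6],1),"t",o["time_s"])
E
python3 - <<'E'
from h import *
c=env.get_calibration("top");im=cv2.imread("pics/top0.png")
hsv=cv2.cvtColor(im,cv2.COLOR_BGR2HSV)
roi=np.zeros(im.shape[:2],np.uint8);roi[88:236,68:405]=255
w=((hsv[...,2]>200)&(hsv[...,1]<40)).astype(np.uint8)*255&roi
print("pads");[print(b) for b in blobs(c,im,w,.014,200,3000)]
roi[:,:270]=0
g=((hsv[...,2]>75)&(hsv[...,1]<60)).astype(np.uint8)*255&roi
print("bolts");[print(b) for b in blobs(c,im,g,.016,60,3000)]
br=cv2.resize(im[90:220,240:380],None,fx=5.5,fy=4.6*1.1,interpolation=cv2.INTER_CUBIC)
roi[:]=0;roi[88:236,200:290]=255
y=((hsv[...,1]>120)&(hsv[...,2]>80)).astype(np.uint8)*255&roi
print("plunger");[print(b) for b in blobs(c,im,y,.03,20,3000)]
print("roller",cast(c,[[257,169],[204,204]],.035))
print("post",cast(c,[[180,110]],.05))
cw=env.get_calibration("wrist");p,r=tool();print("cam in tool",r.inv().apply(cw["pose"][:3,3]-p).round(4),"axes",(r.inv().as_matrix()@cw["pose"][:3,:3]).round(3).tolist(),cw["fov_y"],cw["k1"])
E
```

```text
pads
(array([123., 186.]), array([446.9, 298. ]), 81.0, array([139.5,  45.5]))
(array([138., 167.]), array([500.5, 261.5]), 81.2, array([139.8,  45.5]))
(array([153., 148.]), array([553.5, 224.1]), 81.2, array([139.3,  45.6]))
(array([168., 129.]), array([606.8, 187. ]), 81.2, array([139. ,  45.2]))
bolts
(array([299., 178.]), array([ 474.8, -173.2]), -17.9, array([64.6, 31. ]))
(array([347., 174.]), array([ 485.6, -299.7]), -22.7, array([84.1, 31. ]))
(array([348., 124.]), array([ 624.5, -304.3]), 1.0, array([102.8,  29.8]))
(array([308., 122.]), array([ 631.3, -194.2]), 11.7, array([125.4,  30.7]))
plunger
(array([260., 119.]), array([631.9, -65.8]), 1.2, array([45.5, 27. ]))
roller [[ 0.49155747 -0.06091116  0.035     ]
 [ 0.39685134  0.07470372  0.035     ]]
post [[0.64781708 0.14692499 0.05      ]]
cam in tool [ 0.0737  0.0003 -0.1618] axes [[0.0, 0.963, 0.27], [1.0, -0.001, 0.0], [0.0, 0.27, -0.963]] 59.11779363566477 -0.09319691495258485
```

```bash
python3 -m jog '[[-0.036,-0.02,0,0,0,0,0.04],[-0.036,-0.02,0,0,0,0,0.04],[-0.036,-0.02,0,0,0,0,0.04],[-0.036,-0.02,0,0,0,0,0.04],[-0.036,-0.02,0,0,0,0,0.04],[-0.036,-0.02,0,0,0,0,0.04],[-0.036,-0.02,0,0,0,0,0.04],[-0.036,-0.02,0,0,0,0,0.04],[-0.036,-0.02,0,0,0,0,0.04],[-0.036,-0.02,0,0,0,0,0.04],[-0.036,-0.02,0,0,0,0,0.04],[-0.036,-0.02,0,0,0,0,0.04]]'
python3 -m jog '[[0,0,0,0,0,0.12,0.04],[0,0,0,0,0,0.12,0.04],[0,0,0,0,0,0.12,0.04],[0,0,0,0,0,0.12,0.04],[0,0,0,0,0,0.12,0.04],[0,0,0,0,0,0.12,0.04],[0,0,0,0,0,0.12,0.04],[0,0,0,0,0,0.12,0.04],[0,0,0,0,0,0.12,0.04],[0,0,0,0,0,0.12,0.04],[0,0,0,0,0,0.12,0.04],[0,0,0,0,0,0,0.04]]'
python3 - <<'E'
from h import *
c=env.get_calibration("wrist");cv2.imwrite("pics/w1.png",env.read_camera("wrist"))
im=cv2.imread("pics/w1.png");hsv=cv2.cvtColor(im,cv2.COLOR_BGR2HSV)
w=((hsv[...,2]>200)&(hsv[...,1]<40)).astype(np.uint8)*255
[print(b) for b in blobs(c,im,w,.014,1000,30000)]
togo(.631,-.194,.12,11.7)
E
```

```text
time_s: 1.1
tool_pos: [0.5293, 0.273, 0.2224]
tool_rot: [-180.0, -0.0, 164.0]
force: [0.3, 0.5, 0.3]
grip_width: 0.0401
grasp_force: 0.0
time_s: 2.1
tool_pos: [0.5282, 0.2747, 0.2221]
tool_rot: [-180.0, 0.0, 88.2]
force: [0.6, -0.6, -0.4]
grip_width: 0.0395
grasp_force: 0.0
(array([310., 181.]), array([563.9, 277.3]), -8.8, array([43.2, 31.5]))
(array([254., 164.]), array([507.8, 296.8]), 81.1, array([67.2, 43.3]))
(array([196., 162.]), array([448.7, 298. ]), 81.0, array([139.3,  43.5]))
shift mm [-465.8  115.2  102.3] rotvec [-0.00e+00  1.00e-03  1.34e+00]
shift mm [-465.8  115.2  102.3] rotvec [-1.000e-03 -0.000e+00 -1.801e+00]
tool [0.5282 0.2747 0.2221] [-1.7997e+02  3.0000e-02  8.8480e+01] q7 -28.0 t 2.15
```

View pics/w1.png

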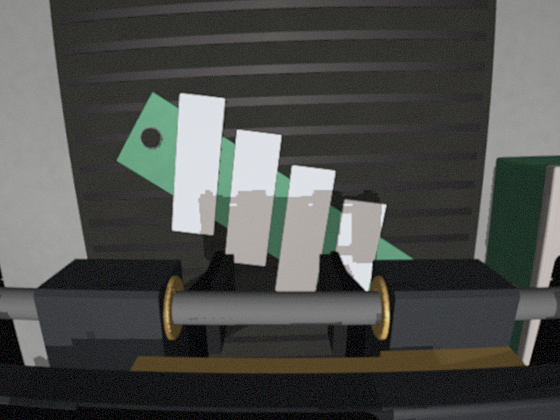

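```bash
python3 - <<'E'
from h import *
c=env.get_calibration("wrist");im=cv2.imread("pics/w1.png");hsv=cv2.cvtColor(im,cv2.COLOR_BGR2HSV)
w=((hsv[...,2]>115)&(hsv[...,1]<45)).astype(np.uint8)*255
w[285:]=0
[print(b) for b in blobs(c,im,w,.014,1000,30000)]
E
python3 -m jog '[[-0.04,0.0036,-0.002,0,0,0,0.04],[-0.04,0.0036,-0.002,0,0,0,0.04],[-0.04,0.0036,-0.002,0,0,0,0.04],[-0.04,0.0036,-0.002,0,0,0,0.04],[-0.04,0.0036,-0.002,0,0,0,0.04],[-0.04,0.0036,-0.002,0,0,0,0.04],[-0.04,0.0036,-0.002,0,0,0,0.04],[-0.04,0.0036,-0.002,0,0,0,0.04]]'
python3 -m jog '[[-0.04,0.0036,-0.002,0,0,0,0.04],[-0.04,0.0036,-0.002,0,0,0,0.04],[-0.04,0.0036,-0.002,0,0,0,0.04],[-0.04,0.0036,-0.002,0,0,0,0.04],[-0.04,0.0036,-0.002,0,0,0,0.04],[-0.04,0.0036,-0.002,0,0,0,0.04],[-0.04,0.0036,-0.002,0,0,0,0.04],[-0.04,0.0036,-0.002,0,0,0,0.04],[0,0,0,0,0,0,0.04],[0,0,0,0,0,0,0.04]]'
python3 - <<'E'
from h import *
c=env.get_calibration("wrist");cv2.imwrite("pics/w2.png",env.read_camera("wrist"))
im=cv2.imread("pics/w2.png");hsv=cv2.cvtColor(im,cv2.COLOR_BGR2HSV)
w=((hsv[...,2]>95)&(hsv[...,1]<60)).astype(np.uint8)*255
[print(b) for b in blobs(c,im,w,.016,400,6000)]
togo(.631,-.194,.12,11.7)
E
```

```text
(array([361., 237.]), array([612.7, 211.4]), 81.5, array([92.9, 45.7]))
(array([551., 227.]), array([837.1, 222.5]), -88.4, array([138.8,  23.2]))
(array([304., 225.]), array([556.5, 228.8]), 81.5, array([132.5,  45.3]))
(array([252., 196.]), array([502.4, 261.4]), 81.5, array([140.7,  45.3]))
(array([197., 163.]), array([448.7, 297.5]), 81.5, array([141.2,  45.4]))
(array([512., 121.]), array([785.6, 321.7]), -89.6, array([270.9,  84.5]))
(array([ 32., 143.]), array([284.8, 312.4]), 78.8, array([309.9, 104.9]))
time_s: 2.82
tool_pos: [0.5476, -0.0478, 0.2388]
tool_rot: [180.0, -0.0, 88.6]
force: [2.3, 0.2, -0.6]
grip_width: 0.04
grasp_force: 0.0
time_s: 3.65
tool_pos: [0.5654, -0.3704, 0.2537]
tool_rot: [-179.9, 0.1, 88.2]
force: [0.7, 0.8, -0.9]
grip_width: 0.0401
grasp_force: 0.0
(array([481., 411.]), array([ 840.4, -708.4]), -4.6, array([241.6,  26.8]))
(array([ 25., 327.]), array([ 224.8, -557.5]), 89.1, array([110.4,  56.6]))
(array([276., 280.]), array([ 561.1, -488.1]), -0.8, array([100. ,  31.8]))
(array([361., 274.]), array([ 658.1, -489.1]), 87.9, array([33.9, 32.5]))
(array([312., 169.]), array([ 602.4, -357.6]), 0.2, array([119.6,   8.2]))
(array([270.,  57.]), array([ 560.1, -241.2]), 0.0, array([290.8,   9.2]))
(array([352.,  25.]), array([ 645.2, -211.8]), 0.5, array([114.8,   8.1]))
(array([256.,  21.]), array([ 546.2, -208.4]), 6.0, array([293.8,  29.6]))
shift mm [175.2  59.3 133.8] rotvec [-1.000e-03  0.000e+00  1.338e+00]
shift mm [175.2  59.3 133.8] rotvec [-0.000e+00 -1.000e-03 -1.804e+00]
tool [ 0.5668 -0.3675  0.2537] [-1.7993e+02 -3.0000e-02  8.8350e+01] q7 40.9 t 3.7
```

View pics/w2.png

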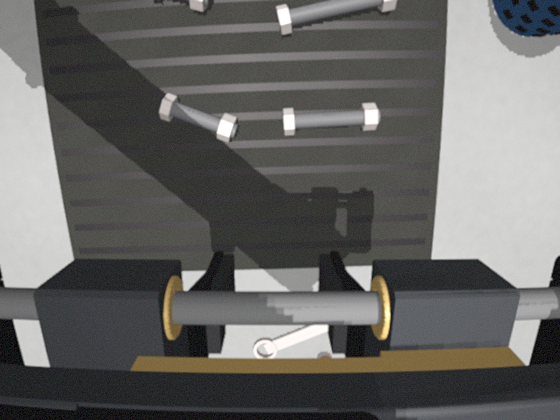

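```bash
python3 -m jog '[[0.03,0,0,0,0,0,0.04],[0.03,0,0,0,0,0,0.04],[0.03,0,0,0,0,0,0.04],[0,0,0,0,0,0,0.04],[0,0,0,0,0,0,0.04]]'
python3 - <<'E'
from h import *
c=env.get_calibration("wrist");cv2.imwrite("pics/w3.png",env.read_camera("wrist"))
im=cv2.imread("pics/w3.png");hsv=cv2.cvtColor(im,cv2.COLOR_BGR2HSV)
for t in (85,110):
    w=((hsv[...,2]>t)&(hsv[...,1]<60)).astype(np.uint8)*255
    w=cv2.morphologyEx(w,cv2.MORPH_OPEN,cv2.getStructuringElement(cv2.MORPH_ELLIPSE,(9,9)));w[265:]=0
    print(t);[print(b) for b in blobs(c,im,w,.016,400,6000)]
togo(.631,-.194,.12,11.7)
E
```

```text
time_s: 4.12
tool_pos: [0.5718, -0.2713, 0.2546]
tool_rot: [179.9, -0.2, 88.9]
force: [-0.2, -0.2, 0.2]
grip_width: 0.0399
grasp_force: 0.0
85
(array([322., 212.]), array([ 624.2, -305.4]), 2.1, array([101.6,  29.3]))
(array([198., 209.]), array([ 484.7, -299.6]), -21.5, array([83.1, 29.2]))
(array([298., 179.]), array([ 596.9, -268.3]), -0.1, array([128.5,  11.3]))
(array([288., 152.]), array([ 586.3, -238.8]), 0.2, array([202.4,  11.7]))
(array([360., 124.]), array([ 662.2, -210. ]), -0.4, array([86.9, 10.5]))
(array([280., 110.]), array([ 578.9, -197.4]), 1.9, array([279.5,  47.9]))
(array([230.,  76.]), array([ 549.9, -169.9]), 0.4, array([323.1,  48.4]))
(array([261.,  39.]), array([ 558.7, -122.4]), -0.2, array([308.9,  10.9]))
(array([263.,   9.]), array([561.7, -93.4]), -0.0, array([282. ,  10.1]))
110
(array([330., 110.]), array([ 630.6, -195.1]), 11.5, array([127. ,  29.2]))
(array([178.,  91.]), array([ 473. , -173.2]), -19.1, array([64.1, 31.3]))
shift mm [ 81.   58.1 134.9] rotvec [-0.000e+00 -1.000e-03  1.344e+00]
shift mm [ 81.   58.1 134.9] rotvec [ 0.002 -0.    -1.798]
tool [ 0.5709 -0.2738  0.2548] [ 1.7996e+02 -7.0000e-02  8.8690e+01] q7 31.8 t 4.1667
```

View pics/w3.png

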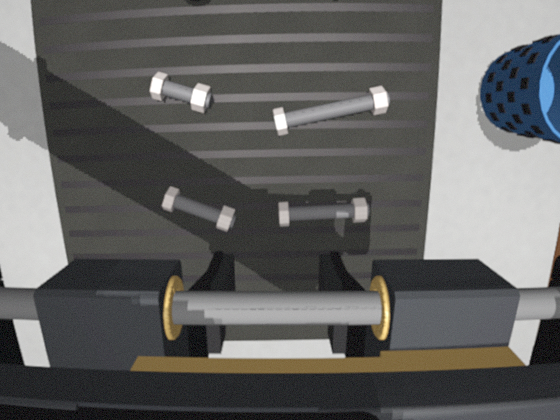

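```bash
python3 -m jog '[[0.027,0.0194,0.03,0,0,0,0.04],[0.027,0.0194,0.03,0,0,0,0.04],[0.027,0.0194,0.03,0,0,0,0.04],[0,0,0.02,0,0,0.12,0.04],[0,0,0.02,0,0,0.12,0.04],[0,0,0,0,0,0.12,0.04],[0,0,0,0,0,0.12,0.04],[0,0,0,0,0,0.12,0.04],[0,0,0,0,0,0.12,0.04],[0,0,0,0,0,0.12,0.04],[0,0,0,0,0,0.12,0.04],[0,0,0,0,0,0.12,0.04]]'
python3 -m jog '[[0,0,0,0,0,0.12,0.04],[0,0,0,0,0,0.12,0.04],[0,0,0,0,0,0.02,0.04],[0,0,0,0,0,0,0.04]]'
python3 - <<'E'
from h import *
for _ in range(1): togo(.631,-.1947,.007,11.6)
E
```

```text
time_s: 5.17
tool_pos: [0.6262, -0.2038, 0.131]
tool_rot: [180.0, 0.0, 26.1]
force: [0.2, 0.1, -0.0]
grip_width: 0.0397
grasp_force: 0.0
time_s: 5.5
tool_pos: [0.6262, -0.2035, 0.1308]
tool_rot: [180.0, 0.0, 11.7]
force: [-0.0, 0.2, 0.8]
grip_width: 0.0402
grasp_force: 0.0
shift mm [  6.5  -7.7 123.8] rotvec [0.001 0.    0.001]
shift mm [  6.5  -7.7 123.8] rotvec [-1.00e-03  1.00e-03 -3.14e+00]
tool [ 0.6262 -0.2035  0.1308] [1.7997e+02 2.0000e-02 1.1670e+01] q7 -43.5 t 5.5
```

```bash
python3 -m jog '[[0.0065,-0.0077,0.03,0,0,0,0.04],[0,0,0.035,0,0,0,0.04],[0,0,0.035,0,0,0,0.04],[0,0,0.0235,0,0,0,0.04],[0,0,0,0,0,0,0.04],[0,0,0,0,0,0,0.01],[0,0,0,0,0,0,0.01],[0,0,0,0,0,0,0.01],[0,0,0,0,0,0,0.01],[0,0,0,0,0,0,0.01]]' 35
python3 -m jog '[[0,0,-0.02,0,0,0,0.01],[0,0,-0.03,0,0,0,0.01],[0,0,-0.03,0,0,0,0.01],[0,0,-0.02,0,0,0,0.01],[0,0,0,0,0,0,0.01]]'
python3 - <<'E'
from h import *
togo(.6077,.187,.107,81.3)
E
```

```text
time_s: 6.33
tool_pos: [0.6314, -0.1944, 0.0076]
tool_rot: [180.0, -0.0, 11.6]
force: [-0.8, -0.2, -1.1]
grip_width: 0.0154
grasp_force: 24.8
time_s: 6.75
tool_pos: [0.6337, -0.1953, 0.112]
tool_rot: [179.8, -0.4, 11.6]
force: [0.5, -1.8, -2.6]
grip_width: 0.0146
grasp_force: 35.0
shift mm [  51.3 -379.7    4.2] rotvec [ 0.007 -0.004 -1.217]
shift mm [  51.3 -379.7    4.2] rotvec [-0.005 -0.007  1.925]
tool [ 0.6337 -0.1953  0.112 ] [179.83  -0.39  11.59] q7 -43.8 t 6.75
```

```bash
python3 -m jog '[[0.0054,-0.0379,0,0,0,0,0.01],[0.0054,-0.0379,0,0,0,0,0.01],[0.0054,-0.0379,0,0,0,0,0.01],[0.0054,-0.0379,0,0,0,0,0.01],[0.0054,-0.0379,0,0,0,0,0.01],[0.0054,-0.0379,0,0,0,0,0.01],[0.0054,-0.0379,0,0,0,0,0.01],[0.0054,-0.0379,0,0,0,0,0.01],[0.0054,-0.0379,0,0,0,0,0.01],[0.0054,-0.0379,0,0,0,0,0.01]]'
python3 -m jog '[[0,0,0,0,0,-0.1217,0.01],[0,0,0,0,0,-0.1217,0.01],[0,0,0,0,0,-0.1217,0.01],[0,0,0,0,0,-0.1217,0.01],[0,0,0,0,0,-0.1217,0.01],[0,0,0,0,0,-0.1217,0.01],[0,0,0,0,0,-0.1217,0.01],[0,0,0,0,0,-0.1217,0.01],[0,0,0,0,0,-0.1217,0.01],[0,0,0,0,0,-0.1217,0.01],[0,0,0,0,0,0,0.01],[0,0,0,0,0,0,0.01]]'
python3 - <<'E'
from h import *
togo(.6077,.187,.0175,81.3)
cv2.imwrite("pics/t1.png",env.read_camera("top"))
cv2.imwrite("pics/w4.png",env.read_camera("wrist"))
E
```

```text
time_s: 7.58
tool_pos: [0.6065, 0.19, 0.1057]
tool_rot: [-180.0, 0.1, 11.6]
force: [1.1, 0.2, -2.3]
grip_width: 0.0152
grasp_force: 35.0
time_s: 8.58
tool_pos: [0.6073, 0.1879, 0.106]
tool_rot: [-179.9, 0.0, 81.1]
force: [0.4, 0.1, -2.8]
grip_width: 0.0151
grasp_force: 35.0
shift mm [-0.8  0.7 88.5] rotvec [-0.002  0.001 -0.003]
shift mm [-0.8  0.7 88.5] rotvec [1.000e-03 3.000e-03 3.138e+00]
tool [0.6073 0.1879 0.106 ] [-1.7989e+02  4.0000e-02  8.1110e+01] q7 -16.1 t 8.5833
```

View pics/w4.png

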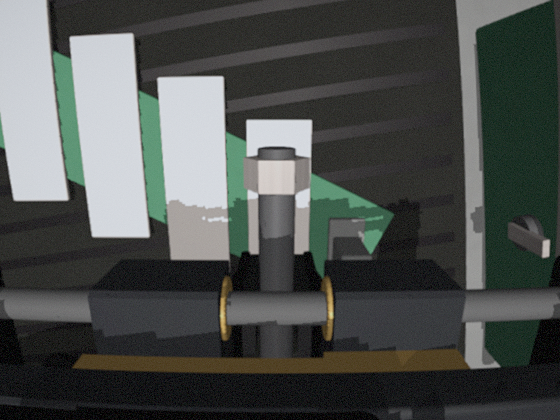

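```bash
python3 -m jog '[[-0.0008,0.0015,0.03,0,0,-0.003,0.01],[0,0,0.03,0,0,0,0.01],[0,0,0.018,0,0,0,0.01],[0,0,0.006,0,0,0,0.01],[0,0,0.004,0,0,0,0.01],[0,0,0,0,0,0,0.01],[0,0,0,0,0,0,0.01]]'
python3 -m jog '[[0,0,0,0,0,0,0.028],[0,0,0,0,0,0,0.028],[0,0,0,0,0,0,0.028],[0,0,0,0,0,0,0.028],[0,0,-0.02,0,0,0,0.028],[0,0,-0.03,0,0,0,0.028],[0,0,-0.04,0,0,0,0.028],[0,0,0,0,0,0,0.028]]'
python3 - <<'E'
from h import *
c=env.get_calibration("wrist");cv2.imwrite("pics/w5.png",env.read_camera("wrist"))
togo(.6243,-.3049,.11,1.5)
E
```

```text
time_s: 9.27
tool_pos: [0.6106, 0.1873, 0.0206]
tool_rot: [179.9, -0.1, 81.4]
force: [0.4, 0.4, -1.7]
grip_width: 0.015
grasp_force: 35.0
time_s: 9.93
tool_pos: [0.6146, 0.1879, 0.1177]
tool_rot: [179.4, -0.4, 81.4]
force: [1.7, 0.1, 0.5]
grip_width: 0.0279
grasp_force: 0.0
shift mm [-485.5   84.2    2.9] rotvec [ 0.003 -0.01   1.395]
shift mm [-485.5   84.2    2.9] rotvec [ 0.011  0.003 -1.746]
tool [0.6132 0.1877 0.1148] [179.53  -0.31  81.45] q7 -15.6 t 9.9833
```

View pics/w5.png

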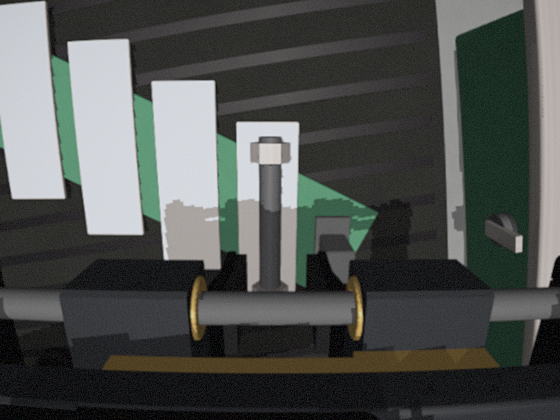

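```bash
python3 -m jog '[[-0.0405,0.007,0,0,0,0,0.04],[-0.0405,0.007,0,0,0,0,0.04],[-0.0405,0.007,0,0,0,0,0.04],[-0.0405,0.007,0,0,0,0,0.04],[-0.0405,0.007,0,0,0,0,0.04],[-0.0405,0.007,0,0,0,0,0.04],[-0.0405,0.007,0,0,0,0,0.04],[-0.0405,0.007,0,0,0,0,0.04],[-0.0405,0.007,0,0,0,0,0.04],[-0.0405,0.007,0,0,0,0,0.04],[-0.0405,0.007,0,0,0,0,0.04],[-0.0405,0.007,0,0,0,0,0.04]]'
python3 -m jog '[[0,0,0,0,0,0.1163,0.04],[0,0,0,0,0,0.1163,0.04],[0,0,0,0,0,0.1163,0.04],[0,0,0,0,0,0.1163,0.04],[0,0,0,0,0,0.1163,0.04],[0,0,0,0,0,0.1163,0.04],[0,0,0,0,0,0.1163,0.04],[0,0,0,0,0,0.1163,0.04],[0,0,0,0,0,0.1163,0.04],[0,0,0,0,0,0.1163,0.04],[0,0,0,0,0,0.1163,0.04],[0,0,0,0,0,0.1163,0.04]]'
python3 -m jog '[[0,0,0,0,0,0,0.04],[0,0,0,0,0,0,0.04]]'
python3 -c "
from h import *
togo(.6243,-.3049,.007,1.6)"
```

```text
time_s: 10.98
tool_pos: [0.6201, -0.3076, 0.1087]
tool_rot: [-180.0, -0.0, 81.5]
force: [1.7, 0.6, 0.5]
grip_width: 0.0398
grasp_force: 0.0
time_s: 11.98
tool_pos: [0.6203, -0.3057, 0.1086]
tool_rot: [-180.0, 0.0, 1.2]
force: [0.1, -0.1, 0.2]
grip_width: 0.04
grasp_force: 0.0
time_s: 12.15
tool_pos: [0.6202, -0.3058, 0.1086]
tool_rot: [-180.0, 0.1, 1.7]
force: [-0.9, -0.4, 0.5]
grip_width: 0.0398
grasp_force: 0.0
shift mm [  4.2  -0.8 101.6] rotvec [-0.     0.001  0.002]
shift mm [  4.2  -0.8 101.6] rotvec [-2.00e-03 -0.00e+00 -3.14e+00]
tool [ 0.6202 -0.3058  0.1086] [-1.80e+02  6.00e-02  1.69e+00] q7 -40.5 t 12.15
```

```bash
python3 -m jog '[[0.0042,-0.0008,0.03,0,0,0,0.04],[0,0,0.035,0,0,0,0.04],[0,0,0.025,0,0,0,0.04],[0,0,0.0115,0,0,0,0.04],[0,0,0,0,0,0,0.04],[0,0,0,0,0,0,0.04],[0,0,0,0,0,0,0.01],[0,0,0,0,0,0,0.01],[0,0,0,0,0,0,0.01],[0,0,0,0,0,0,0.01],[0,0,0,0,0,0,0.01]]' 35
python3 -m jog '[[0,0,-0.02,0,0,0,0.01],[0,0,-0.03,0,0,0,0.01],[0,0,-0.03,0,0,0,0.01],[0,0,-0.02,0,0,0,0.01],[0,0,0,0,0,0,0.01],[0,0,0,0,0,0,0.01]]'
```

```text
time_s: 13.07
tool_pos: [0.6248, -0.3053, 0.0081]
tool_rot: [180.0, -0.0, 1.5]
force: [0.2, 0.1, 0.9]
grip_width: 0.0153
grasp_force: 25.1
time_s: 13.57
tool_pos: [0.6251, -0.3053, 0.1086]
tool_rot: [180.0, -0.1, 1.5]
force: [-0.2, -0.1, -3.1]
grip_width: 0.0152
grasp_force: 35.0
```

```bash
python3 -m jog '[[-0.0042,-0.0408,0,0,0,0,0.01],[-0.0042,-0.0408,0,0,0,0,0.01],[-0.0042,-0.0408,0,0,0,0,0.01],[-0.0042,-0.0408,0,0,0,0,0.01],[-0.0042,-0.0408,0,0,0,0,0.01],[-0.0042,-0.0408,0,0,0,0,0.01],[-0.0042,-0.0408,0,0,0,0,0.01],[-0.0042,-0.0408,0,0,0,0,0.01],[-0.0042,-0.0408,0,0,0,0,0.01],[-0.0042,-0.0408,0,0,0,0,0.01],[-0.0042,-0.0408,0,0,0,0,0.01],[-0.0042,-0.0408,0,0,0,0,0.01]]'
python3 -m jog '[[-0.0042,-0.0408,0,0,0,0,0.01],[0,0,0,0,0,-0.116,0.01],[0,0,0,0,0,-0.116,0.01],[0,0,0,0,0,-0.116,0.01],[0,0,0,0,0,-0.116,0.01],[0,0,0,0,0,-0.116,0.01],[0,0,0,0,0,-0.116,0.01],[0,0,0,0,0,-0.116,0.01],[0,0,0,0,0,-0.116,0.01],[0,0,0,0,0,-0.116,0.01],[0,0,0,0,0,-0.116,0.01],[0,0,0,0,0,-0.116,0.01]]'
python3 -m jog '[[0,0,0,0,0,-0.116,0.01],[0,0,0,0,0,0,0.01],[0,0,0,0,0,0,0.01],[0,0,0,0,0,0,0.01]]'
python3 - <<'E'
from h import *
togo(.555,.224,.0175,81.3)
cv2.imwrite("pics/w6.png",env.read_camera("wrist"))
c=env.get_calibration("wrist");p,r=tool()
im=cv2.imread("pics/w6.png");hsv=cv2.cvtColor(im,cv2.COLOR_BGR2HSV)
w=((hsv[...,2]>115)&(hsv[...,1]<45)).astype(np.uint8)*255; w[250:]=0
[print(b) for b in blobs(c,im,w,.014,2000,30000)]
E
```

```text
time_s: 14.57
tool_pos: [0.5593, 0.1851, 0.106]
tool_rot: [180.0, 0.2, 1.5]
force: [1.2, 0.2, -1.6]
grip_width: 0.015
grasp_force: 35.0
time_s: 15.57
tool_pos: [0.5545, 0.2235, 0.1057]
tool_rot: [-179.9, 0.1, 75.0]
force: [-0.1, -0.5, -1.4]
grip_width: 0.0154
grasp_force: 35.0
time_s: 15.9
tool_pos: [0.5555, 0.2235, 0.1068]
tool_rot: [-179.9, 0.1, 81.1]
force: [0.3, 0.1, -1.3]
grip_width: 0.0147
grasp_force: 35.0
shift mm [ 0.5 -0.4 89.3] rotvec [-0.001  0.001 -0.004]
shift mm [ 0.5 -0.4 89.3] rotvec [2.000e-03 2.000e-03 3.138e+00]
tool [0.5555 0.2235 0.1068] [-1.7993e+02  6.0000e-02  8.1100e+01] q7 -18.9 t 15.9
(array([359., 207.]), array([614.8, 224.2]), 81.1, array([66.2, 44.9]))
(array([276., 187.]), array([559. , 247.2]), 81.2, array([94.1, 46. ]))
(array([192., 161.]), array([503.9, 269.9]), 81.1, array([122.5,  44.7]))
(array([108., 133.]), array([449.4, 298. ]), 81.1, array([140.,  45.]))
(array([538., 118.]), array([751.8, 257.9]), 87.3, array([177.9,  24.9]))
```

View pics/w6.png

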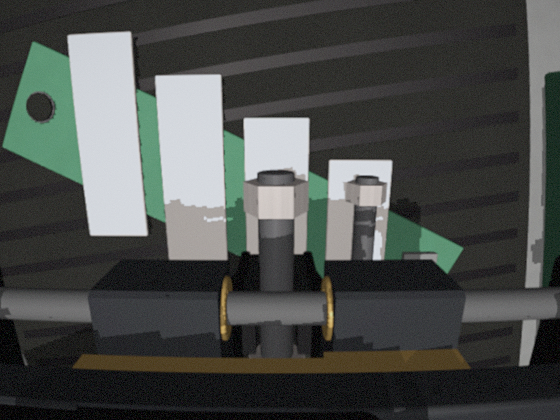

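```bash
python3 -m jog '[[0.0005,0,0.03,0,0,-0.002,0.01],[0,0,0.03,0,0,0,0.01],[0,0,0.018,0,0,0,0.01],[0,0,0.007,0,0,0,0.01],[0,0,0.004,0,0,0,0.01],[0,0,0,0,0,0,0.01],[0,0,0,0,0,0,0.01],[0,0,0,0,0,0,0.01]]'
python3 -m jog '[[0,0,0,0,0,0,0.03],[0,0,0,0,0,0,0.03],[0,0,0,0,0,0,0.03],[0,0,0,0,0,0,0.03],[0,0,-0.02,0,0,0,0.03],[0,0,-0.03,0,0,0,0.03],[0,0,-0.04,0,0,0,0.03],[0,0,0,0,0,0,0.03],[0,0,0,0,0,0,0.03]]'
python3 -c "
from h import *
togo(.4852,-.2997,.007,-22)"
```

```text
time_s: 16.62
tool_pos: [0.5574, 0.2246, 0.02]
tool_rot: [179.9, -0.1, 81.4]
force: [0.3, 0.2, -2.0]
grip_width: 0.0149
grasp_force: 35.0
time_s: 17.37
tool_pos: [0.5583, 0.2249, 0.1117]
tool_rot: [179.8, -0.2, 81.4]
force: [0.2, 0.2, 0.0]
grip_width: 0.0299
grasp_force: 0.0
shift mm [-530.     6.   102.6] rotvec [-1.000e-03 -7.000e-03  1.804e+00]
shift mm [-530.     6.   102.6] rotvec [ 6.000e-03 -1.000e-03 -1.337e+00]
tool [0.5583 0.2249 0.1117] [179.76  -0.23  81.37] q7 -18.7 t 17.3667
```

```bash
python3 -m jog '[[-0.0408,0.0005,0,0,0,0,0.04],[-0.0408,0.0005,0,0,0,0,0.04],[-0.0408,0.0005,0,0,0,0,0.04],[-0.0408,0.0005,0,0,0,0,0.04],[-0.0408,0.0005,0,0,0,0,0.04],[-0.0408,0.0005,0,0,0,0,0.04],[-0.0408,0.0005,0,0,0,0,0.04],[-0.0408,0.0005,0,0,0,0,0.04],[-0.0408,0.0005,0,0,0,0,0.04],[-0.0408,0.0005,0,0,0,0,0.04],[-0.0408,0.0005,0,0,0,0,0.04],[-0.0408,0.0005,0,0,0,0,0.04]]'
python3 -m jog '[[-0.0408,0.0005,0,0,0,0,0.04],[0,0,0,0,0,-0.1215,0.04],[0,0,0,0,0,-0.1215,0.04],[0,0,0,0,0,-0.1215,0.04],[0,0,0,0,0,-0.1215,0.04],[0,0,0,0,0,-0.1215,0.04],[0,0,0,0,0,-0.1215,0.04],[0,0,0,0,0,-0.1215,0.04],[0,0,0,0,0,-0.1215,0.04],[0,0,0,0,0,-0.1215,0.04],[0,0,0,0,0,-0.1215,0.04],[0,0,0,0,0,-0.1215,0.04]]'
python3 -m jog '[[0,0,0,0,0,0,0.04],[0,0,0,0,0,0,0.04],[0,0,0,0,0,0,0.04]]'
python3 -c "
from h import *
togo(.4852,-.2997,.007,-22)"
```

```text
time_s: 18.37
tool_pos: [0.4876, -0.2619, 0.1078]
tool_rot: [-179.9, -0.1, 81.4]
force: [1.2, -0.1, 0.2]
grip_width: 0.0399
grasp_force: 0.0
time_s: 19.37
tool_pos: [0.4824, -0.3007, 0.1075]
tool_rot: [180.0, -0.1, 158.3]
force: [0.0, 0.0, 0.3]
grip_width: 0.0399
grasp_force: 0.0
time_s: 19.62
tool_pos: [0.4827, -0.301, 0.1082]
tool_rot: [180.0, -0.1, 157.8]
force: [-0.2, 0.3, 1.0]
grip_width: 0.0399
grasp_force: 0.0
shift mm [ -1.9   2.2 101.2] rotvec [-2.000e-03 -0.000e+00  3.138e+00]
shift mm [ -1.9   2.2 101.2] rotvec [ 0.    -0.001 -0.004]
tool [ 0.4827 -0.301   0.1082] [ 1.8000e+02 -6.0000e-02  1.5777e+02] q7 107.9 t 19.6167
```

```bash
python3 -m jog '[[-0.0019,0.0022,0.03,0,0,-0.002,0.04],[0,0,0.035,0,0,0,0.04],[0,0,0.025,0,0,0,0.04],[0,0,0.0115,0,0,0,0.04],[0,0,0,0,0,0,0.04],[0,0,0,0,0,0,0.04],[0,0,0,0,0,0,0.01],[0,0,0,0,0,0,0.01],[0,0,0,0,0,0,0.01],[0,0,0,0,0,0,0.01],[0,0,0,0,0,0,0.01]]' 35
python3 -m jog '[[0,0,-0.02,0,0,0,0.01],[0,0,-0.03,0,0,0,0.01],[0,0,-0.03,0,0,0,0.01],[0,0,-0.02,0,0,0,0.01],[0,0,0,0,0,0,0.01]]'
python3 -m jog '[[0.0139,0.0376,0,0,0,0,0.01],[0.0139,0.0376,0,0,0,0,0.01],[0.0139,0.0376,0,0,0,0,0.01],[0.0139,0.0376,0,0,0,0,0.01],[0.0139,0.0376,0,0,0,0,0.01],[0.0139,0.0376,0,0,0,0,0.01],[0.0139,0.0376,0,0,0,0,0.01],[0.0139,0.0376,0,0,0,0,0.01],[0.0139,0.0376,0,0,0,0,0.01],[0.0139,0.0376,0,0,0,0,0.01],[0.0139,0.0376,0,0,0,0,0.01],[0.0139,0.0376,0,0,0,0,0.01]]'
python3 -m jog '[[0.0139,0.0376,0,0,0,0,0.01],[0.0139,0.0376,0,0,0,0,0.01],[0,0,0,0,0,0,0.01],[0,0,0,0,0,0,0.01]]'
```

```text
time_s: 20.53
tool_pos: [0.4859, -0.2999, 0.0076]
tool_rot: [180.0, 0.0, 158.1]
force: [-0.4, 0.4, 1.6]
grip_width: 0.0152
grasp_force: 25.1
time_s: 20.95
tool_pos: [0.4882, -0.3016, 0.1118]
tool_rot: [180.0, 0.4, 158.0]
force: [-0.1, -0.7, -0.1]
grip_width: 0.0154
grasp_force: 35.0
time_s: 21.95
tool_pos: [0.4984, 0.1828, 0.1064]
tool_rot: [-180.0, -0.1, 158.1]
force: [1.2, -1.2, -1.2]
grip_width: 0.015
grasp_force: 35.0
time_s: 22.28
tool_pos: [0.5001, 0.2641, 0.1058]
tool_rot: [-179.9, -0.1, 158.4]
force: [0.6, -0.9, -1.8]
grip_width: 0.015
grasp_force: 35.0
```

```bash
python3 -m jog '[[0,0,0,0,0,0.1215,0.01],[0,0,0,0,0,0.1215,0.01],[0,0,0,0,0,0.1215,0.01],[0,0,0,0,0,0.1215,0.01],[0,0,0,0,0,0.1215,0.01],[0,0,0,0,0,0.1215,0.01],[0,0,0,0,0,0.1215,0.01],[0,0,0,0,0,0.1215,0.01],[0,0,0,0,0,0.1215,0.01],[0,0,0,0,0,0.1215,0.01],[0,0,0,0,0,0.1215,0.01]]'
python3 -m jog '[[0,0,0,0,0,0,0.01],[0,0,0,0,0,0,0.01],[0,0,0.03,0,0,0,0.01],[0,0,0.03,0,0,0,0.01],[0,0,0.015,0,0,0,0.01],[0,0,0,0,0,0,0.01],[0,0,0,0,0,0,0.01],[0,0,0,0,0,0,0.01],[0,0,0,0,0,0,0.01]]'
python3 -c "
from h import *
togo(.5022,.2614,.0175,81.3)"
```

```text
time_s: 23.2
tool_pos: [0.5016, 0.2589, 0.1065]
tool_rot: [-179.9, 0.1, 81.0]
force: [-0.4, -0.2, -1.2]
grip_width: 0.0149
grasp_force: 35.0
time_s: 23.95
tool_pos: [0.5032, 0.2615, 0.034]
tool_rot: [179.9, -0.1, 81.5]
force: [0.0, -0.2, -1.5]
grip_width: 0.0152
grasp_force: 35.0
shift mm [-0.3 -1.  16.5] rotvec [ 0.002 -0.002  0.004]
shift mm [-0.3 -1.  16.5] rotvec [ 3.000e-03  3.000e-03 -3.138e+00]
tool [0.5032 0.2615 0.034 ] [ 1.7988e+02 -1.2000e-01  8.1510e+01] q7 -28.4 t 23.95
```

```bash
python3 -m jog '[[-0.0003,-0.001,0.01,0,0,0.003,0.01],[0,0,0.0055,0,0,0,0.01],[0,0,0,0,0,0,0.01],[0,0,0,0,0,0,0.01],[0,0,0,0,0,0,0.01],[0,0,0,0,0,0,0.01]]'
python3 -c "
from h import *
togo(.5022,.2614,.0175,81.3)"
```

```text
time_s: 24.45
tool_pos: [0.5011, 0.2613, 0.017]
tool_rot: [180.0, -0.0, 81.3]
force: [0.5, 0.6, 0.2]
grip_width: 0.0148
grasp_force: 35.0
shift mm [ 0.2  1.1 -0.5] rotvec [ 0.001 -0.001  0.001]
shift mm [ 0.2  1.1 -0.5] rotvec [ 1.000e-03  1.000e-03 -3.141e+00]
tool [0.5011 0.2613 0.017 ] [ 1.7996e+02 -4.0000e-02  8.1330e+01] q7 -28.0 t 24.45
```

```bash
python3 -m jog '[[0,0,0,0,0,0,0.03],[0,0,0,0,0,0,0.03],[0,0,0,0,0,0,0.03],[0,0,0,0,0,0,0.03],[0,0,-0.02,0,0,0,0.03],[0,0,-0.03,0,0,0,0.03],[0,0,-0.04,0,0,0,0.03],[0,0,0,0,0,0,0.03],[0,0,0,0,0,0,0.03],[0,0,0,0,0,0,0.03]]'
python3 -c "
from h import *
togo(.4712,-.1723,.007,-18.5)"
```

```text
time_s: 25.28
tool_pos: [0.5005, 0.2609, 0.1067]
tool_rot: [-180.0, -0.0, 81.3]
force: [-0.5, 0.8, -0.6]
grip_width: 0.0301
grasp_force: 0.0
shift mm [-432.7   36.4   99.6] rotvec [-0.     0.     1.742]
shift mm [-432.7   36.4   99.6] rotvec [-0.    -0.    -1.399]
tool [0.5005 0.2609 0.1067] [-1.7998e+02 -1.0000e-02  8.1320e+01] q7 -31.5 t 25.2833
```

```bash
python3 -m jog '[[-0.0393,0.0033,0,0,0,0,0.04],[-0.0393,0.0033,0,0,0,0,0.04],[-0.0393,0.0033,0,0,0,0,0.04],[-0.0393,0.0033,0,0,0,0,0.04],[-0.0393,0.0033,0,0,0,0,0.04],[-0.0393,0.0033,0,0,0,0,0.04],[-0.0393,0.0033,0,0,0,0,0.04],[-0.0393,0.0033,0,0,0,0,0.04],[-0.0393,0.0033,0,0,0,0,0.04],[-0.0393,0.0033,0,0,0,0,0.04],[-0.0393,0.0033,0,0,0,0,0.04]]'
python3 -m jog '[[0,0,0,0,0,-0.1166,0.04],[0,0,0,0,0,-0.1166,0.04],[0,0,0,0,0,-0.1166,0.04],[0,0,0,0,0,-0.1166,0.04],[0,0,0,0,0,-0.1166,0.04],[0,0,0,0,0,-0.1166,0.04],[0,0,0,0,0,-0.1166,0.04],[0,0,0,0,0,-0.1166,0.04],[0,0,0,0,0,-0.1166,0.04],[0,0,0,0,0,-0.1166,0.04],[0,0,0,0,0,-0.1166,0.04],[0,0,0,0,0,-0.1166,0.04]]'
python3 -m jog '[[0,0,0,0,0,0,0.04],[0,0,0,0,0,0,0.04],[0,0,0,0,0,0,0.04]]'
python3 - <<'E'
from h import *
togo(.4712,-.1723,.007,-18.5)
c=env.get_calibration("top");im=env.read_camera("top");cv2.imwrite("pics/t2.png",im)
cv2.imwrite("pics/t2c.png",cv2.resize(im[80:240,60:340],None,fx=2.8,fy=2.8,interpolation=cv2.INTER_CUBIC))
E
```

```text
time_s: 26.2
tool_pos: [0.4698, -0.1732, 0.1056]
tool_rot: [-179.9, -0.0, 81.3]
force: [1.1, -0.0, -0.1]
grip_width: 0.04
grasp_force: 0.0
time_s: 27.2
tool_pos: [0.4701, -0.1715, 0.1052]
tool_rot: [-179.9, -0.2, 161.8]
force: [-0.8, 0.1, 0.4]
grip_width: 0.0401
grasp_force: 0.0
time_s: 27.45
tool_pos: [0.4708, -0.1717, 0.106]
tool_rot: [-180.0, -0.1, 161.3]
force: [0.6, -0.4, -0.1]
grip_width: 0.0397
grasp_force: 0.0
shift mm [-0.7 -0.4 99. ] rotvec [-2.000e-03  1.000e-03  3.138e+00]
shift mm [-0.7 -0.4 99. ] rotvec [-0.    -0.001 -0.003]
tool [ 0.4708 -0.1717  0.106 ] [-1.7998e+02 -8.0000e-02  1.6131e+02] q7 93.4 t 27.45
```

View pics/t2c.png

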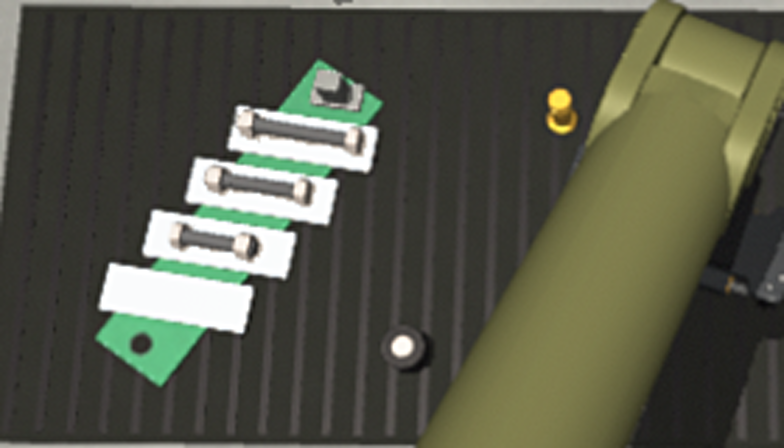

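```bash
python3 -m jog '[[-0.0007,-0.0004,0.03,0,0,-0.003,0.04],[0,0,0.035,0,0,0,0.04],[0,0,0.023,0,0,0,0.04],[0,0,0.0115,0,0,0,0.04],[0,0,0,0,0,0,0.04],[0,0,0,0,0,0,0.04],[0,0,0,0,0,0,0.01],[0,0,0,0,0,0,0.01],[0,0,0,0,0,0,0.01],[0,0,0,0,0,0,0.01],[0,0,0,0,0,0,0.01]]' 35
python3 -m jog '[[0,0,-0.02,0,0,0,0.01],[0,0,-0.03,0,0,0,0.01],[0,0,-0.03,0,0,0,0.01],[0,0,-0.02,0,0,0,0.01],[0,0,0,0,0,0,0.01]]'
python3 -m jog '[[0.0143,0.0368,0,0,0,0,0.01],[0.0143,0.0368,0,0,0,0,0.01],[0.0143,0.0368,0,0,0,0,0.01],[0.0143,0.0368,0,0,0,0,0.01],[0.0143,0.0368,0,0,0,0,0.01],[0.0143,0.0368,0,0,0,0,0.01],[0.0143,0.0368,0,0,0,0,0.01],[0.0143,0.0368,0,0,0,0,0.01],[0.0143,0.0368,0,0,0,0,0.01],[0.0143,0.0368,0,0,0,0,0.01],[0.0143,0.0368,0,0,0,0,0.01],[0.0143,0.0368,0,0,0,0,0.01]]'
python3 -m jog '[[0,0,0,0,0,0.1166,0.01],[0,0,0,0,0,0.1166,0.01],[0,0,0,0,0,0.1166,0.01],[0,0,0,0,0,0.1166,0.01],[0,0,0,0,0,0.1166,0.01],[0,0,0,0,0,0.1166,0.01],[0,0,0,0,0,0.1166,0.01],[0,0,0,0,0,0.1166,0.01],[0,0,0,0,0,0.1166,0.01],[0,0,0,0,0,0.1166,0.01],[0,0,0,0,0,0.1166,0.01],[0,0,0,0,0,0.1166,0.01]]'
python3 -m jog '[[0,0,0,0,0,0,0.01],[0,0,0.03,0,0,0,0.01],[0,0,0.03,0,0,0,0.01],[0,0,0.013,0,0,0,0.01],[0,0,0,0,0,0,0.01],[0,0,0,0,0,0,0.01],[0,0,0,0,0,0,0.01],[0,0,0,0,0,0,0.01],[0,0,0,0,0,0,0.01]]'
python3 -c "
from h import *
togo(.4490,.3008,.0175,81.3)"
```

```text
time_s: 28.42
tool_pos: [0.4722, -0.1725, 0.0076]
tool_rot: [180.0, 0.0, 161.7]
force: [-1.1, 1.3, 2.1]
grip_width: 0.0151
grasp_force: 25.3
time_s: 28.83
tool_pos: [0.4748, -0.1733, 0.1113]
tool_rot: [179.9, 0.4, 161.6]
force: [1.2, 0.8, -1.8]
grip_width: 0.0149
grasp_force: 35.0
time_s: 29.83
tool_pos: [0.4467, 0.3022, 0.1059]
tool_rot: [-179.9, -0.1, 161.7]
force: [0.5, -0.3, -1.7]
grip_width: 0.0151
grasp_force: 35.0
time_s: 30.83
tool_pos: [0.4472, 0.3001, 0.1058]
tool_rot: [-179.9, 0.1, 81.2]
force: [-0.4, -0.5, -1.0]
grip_width: 0.0146
grasp_force: 35.0
time_s: 31.58
tool_pos: [0.4489, 0.3014, 0.0356]
tool_rot: [179.9, -0.1, 81.5]
force: [-0.6, 0.7, -1.5]
grip_width: 0.015
grasp_force: 35.0
shift mm [-0.6  0.1 18.1] rotvec [ 0.001 -0.002  0.004]
shift mm [-0.6  0.1 18.1] rotvec [ 3.000e-03  2.000e-03 -3.138e+00]
tool [0.4489 0.3014 0.0356] [ 1.7992e+02 -1.2000e-01  8.1520e+01] q7 -37.2 t 31.5833
```

```bash
python3 -m jog '[[0,0.0012,0.01,0,0,0.002,0.01],[0,0,0.0065,0,0,0,0.01],[0,0,0,0,0,0,0.01],[0,0,0,0,0,0,0.01],[0,0,0,0,0,0,0.01],[0,0,0,0,0,0,0.01]]'
python3 -m jog '[[0,0,0,0,0,0,0.03],[0,0,0,0,0,0,0.03],[0,0,0,0,0,0,0.03],[0,0,0,0,0,0,0.03],[0,0,-0.02,0,0,0,0.03],[0,0,-0.03,0,0,0,0.03],[0,0,-0.04,0,0,0,0.03],[0,0,-0.04,0,0,0,0.03],[-0.035,0,-0.04,0,0,0,0.03],[-0.04,0.03,0,0,0,0,0.03],[0,0.03,0,0,0,0,0.03]]'
python3 -m jog '[[-0.03,0.02,0,0,0,0,0.03],[0,0,0,0,0,0,0.03],[0,0,0,0,0,0,0.03],[0,0,0,0,0,0,0.03]]'
python3 - <<'E'
from h import *
print(env.get_calibration("wrist")["pose"][:3,3]);im=env.read_camera("wrist");cv2.imwrite("pics/w7.png",im)
E
```

```text
time_s: 32.08
tool_pos: [0.449, 0.3004, 0.0177]
tool_rot: [-180.0, 0.0, 81.4]
force: [-0.0, 0.0, -1.4]
grip_width: 0.0151
grasp_force: 34.9
time_s: 33.0
tool_pos: [0.4952, 0.2272, 0.1825]
tool_rot: [179.9, -0.2, 81.2]
force: [0.5, -1.4, -0.6]
grip_width: 0.0297
grasp_force: 0.0
time_s: 33.33
tool_pos: [0.5095, 0.1997, 0.1791]
tool_rot: [-180.0, -0.0, 81.3]
force: [0.6, 0.1, 0.5]
grip_width: 0.0298
grasp_force: 0.0
[0.52093309 0.27285166 0.34098788]
```

View pics/w7.png

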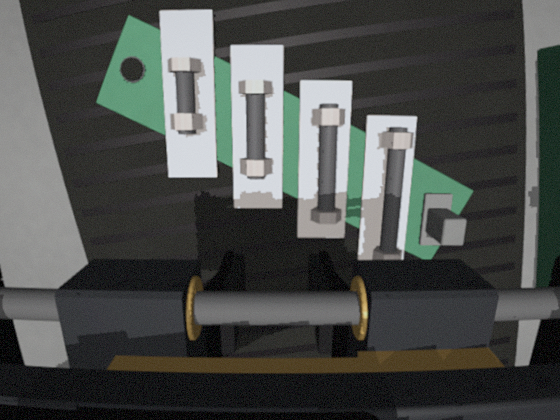

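Run:
```python
from h import *
c=env.get_calibration("wrist");im=cv2.imread("pics/w7.png");hsv=cv2.cvtColor(im,cv2.COLOR_BGR2HSV)
w=((hsv[...,2]>105)&(hsv[...,1]<45)).astype(np.uint8)*255; w[258:]=0
B=blobs(c,im,w,.014,2000,30000);[print(b) for b in B]
P={60:([184,55],.038,[187,134],.030),80:([255,80],.038,[256,179],.034),100:([328,104],.034,[326,223],.038),120:([397,127],.034,[387,258],.036)}
u=np.array([np.cos(np.radians(81.3)),np.sin(np.radians(81.3))]);n=np.array([u[1],-u[0]])
pads={60:(448.7,297.8),80:(502.4,261.2),100:(555.4,224),120:(608.5,187)}
for k,(a,za,b,zb) in P.items():
    A=cast(c,[a],za)[0,:2]*1000;Bq=cast(c,[b],zb)[0,:2]*1000
    q=np.array(pads[k]);print(k,"along",np.round([(A-q)@u,(Bq-q)@u],1),"lateral",np.round([(A-q)@n,(Bq-q)@n],1))
```

```text
(array([389., 189.]), array([608.8, 192.6]), 81.1, array([131.9,  45.5]))
(array([323., 157.]), array([555.2, 225.4]), 81.4, array([140.1,  45.2]))
(array([257., 125.]), array([501.8, 261.8]), 81.1, array([140.4,  45.2]))
(array([189.,  92.]), array([448.4, 298.7]), 81.2, array([140. ,  45.2]))
(array([533., 122.]), array([753.8, 221.1]), 86.9, array([237.6,  36.5]))
(array([ 27., 142.]), array([305. , 282.1]), 72.0, array([241.8,  91. ]))
60 along [ 30.9 -30.3] lateral [2.8 0.4]
80 along [ 39.7 -39.4] lateral [-0.8 -1. ]
100 along [ 50.6 -47.8] lateral [-0.7  0.6]
120 along [ 61.7 -52.3] lateral [-1.4 -1.1]
```

```bash
python3 -c "
from cell import env
print(env.sign_off())"
```

```text
the job is handed in; nothing more can be done
None
```

All four bolts are on their pads in order, with the 120 mm bolt next to the grey post, then 100, 80 and 60. The last wrist picture put each within about 3 mm of pad centre (the visible end for the 120 mm bolt), and straight except for a possible 2° on the 60 mm bolt. The plunger was standing when last seen, before the final bolt was moved, and the job was handed in at about 33 s.

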